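Lock the pocket microscope onto the viewing box

ROBOT

A 7-joint arm with a two-finger parallel gripper is mounted at the origin on the work surface. World frame = base frame: x ahead of the robot, y to its left, z up, the work surface at z = 0. Lengths are in m, angles in rad, forces in N, time in s.
With the tool pointing down it reaches from about 0.4 to 0.85 m from the base axis. Payload 4.5 kg.
Tool frame: the origin (TCP) lies at the very end of the fingers, on their centre line; the grasp point (between the pads) lies 19 mm behind it (tcp_to_grasp is the z of the grasp point in the tool frame, in m); z points along the fingers, y is the line along which they close (so a half turn about z gives the same grasp; the last joint's range is limited). The gripper opens to 88 mm and grips with 3 to 60 N. Pads are 18 mm wide; open, the fingers measure 123 mm over their backs; the gripper's body (75 mm by 187 mm) begins 45 mm behind the grasp point.
Start: joints at [-1.143, 0.689, -0.195, 1.565, 0.157, 0.902, -0.215], TCP at [0.24, 0.577, 0.239] pointing down, gripper open.
Joint ranges: [-3.01, 3.01], [-0.46, 2.08], [-1.47, 1.51], [0.13, 2.56], [-1, 4.14], [0.04, 2.09], [-2.66, 2.66]. Speed limits (rad/s): [2.57, 2.57, 3.14, 3.14, 3.14, 3.14, 3.14].

INTERFACE

Orientations are given as a unit quaternion [x, y, z, w].
In Python, from plant import * gives the robot as it stands. The module is installed in compiled form; this text tells all that it offers.
- The arm moves only by the shell command python3 -m jog 'ROWS' [OPENING] [FORCE]. ROWS is JSON, a list that holds one entry, the list of rows, each a list of 6 numbers: the shift along the tool's x, y, z in m, then the turn, a rotation vector about the tool's x, y, z in rad. In form: [[[dx, dy, dz, ax, ay, az], ...]]. A call has 1 to 12 rows; each row shifts and turns the commanded pose from where the row before left it, along the tool's axes as they then stand; what a row does not reach is not made up. A row lasts 1/8 s, in which the tool goes at most 62.5 mm and 10.7 degrees, less where a joint would pass 70% of its speed; a pose out of reach is approached as far as the arm can. A call with a gripper value outside its range is refused whole. OPENING is the finger opening in m, from 0 to 0.0881, set as the call begins (- or left out, the last holds). The fingers move at their own pace and stop on an object; FORCE is the grip in N (left out, the last holds). Time passes only in rows, so rows that do not move let the fingers close. It gives the time, the measured TCP pose, the force, the opening and the grip force at its end, in the units of the state.
- get_state(): the state, without advancing time (a new reading comes with each control period).
- snapshot(name): name is "side" or "top" or "wrist"; returns a dict with "frame" (420x560x3 uint8, red, green, blue), "mtx" (3x3 intrinsics, pixels), "xyz" and "orientation" of the camera in the world; the wrist camera has in their place "mount" (4x4, takes a point from camera to tool coordinates, whose origin is the TCP and whose axes are the flange's). Camera axes: x right, y down, z forward; pixel columns grow to the right and rows downward; lengths in m; the calibration is good to about 2 mm. A picture is of the moment at which its call begins: read the wrist's pose just before it. There is no depth.
- finish_job(): hands the job in; it is judged then, once.
The state is a dict: "clock": time; "q": joint angles; "qd": joint speeds; "joint_torque": joint torques, N m; "tool_pos": TCP position; "eef_rot": TCP orientation; "contact_force": force on the tool from outside, world axes, zero at the start; "moment": the same for the moment, N m; "opening": opening from 0.0 (shut) to 1.0 (fully open); "finger_force": force on a finger pad.
Only numpy, scipy, OpenCV 4.12 (cv2) and the standard library are available. Lean on these libraries where they do the work, as an engineer would, in place of code of your own. Each camera call takes 0.05 s, during which the arm holds its last target. There are 200 camera calls.

TASK

Get the specimen box ready for the class: take the pocket microscope head (steel barrel, blue lug) out of the pine rack, lower its T-foot through the slot in the grey lid of the pine viewing box until its collar sits flat on the lid, then give it a quarter turn so that it is locked, its lug square across the slot in line with the green marks, and let go. Leave the lamp head and the magnifier head in their places in the rack.

Things in the scene. Friction and masses are not known exactly. Their poses are not given: they have to be found in the camera images.
- microscope: Upright head, 0.12 kg. Origin: centre of collar's underside, z up. Collar 46 mm dia, z 0 to 6; ringed STEEL barrel 30 dia, z 6 to 26; BLUE flat lug to grip, 44 (x) x 16 (y), z 26 to 62. Below: shank 14 dia, then cross bar 48 (x) x 10 (y), z -14 to -24. Half turns look alike. Hangs by its collar in a slot of the rack; lift it straight up, free after 30 mm.
- slot (a point): Centre of the slot's mouth on the top of the viewing box (fixed, pine, 130 x 130 mm, grey lid, top 58 mm high). Slot 64 (x) x 26 (y) mm through the 8 mm lid, hollow 40 mm deep below. z up; two green marks lie on the y line. Seated, the head's origin is level with this point and its bar is clear under the lid, turning either way with light friction, no stop. Half turns look alike.
- lamp_head: Not wanted. ORANGE lug, black cone barrel; otherwise sizes, origin and axes as the microscope. Stands in another slot of the fixed pine rack: 100 x 240 mm, top 48 mm high, three slots 64 x 26 mm across it, 75 mm apart, one head in each, in any order.
- magnifier_head: Not wanted. WHITE lug, thin black barrel (20 mm dia) with a green glass disc (40 mm dia); otherwise sizes, origin and axes as the microscope. Stands in another slot of the rack.

How it is judged:
By the outcome, as a careful person would: the job done as asked, in the order asked, and still so for the second after the job is handed in, with the robot touching nothing.
It also fails if it takes over 48 s, if anything falls off the work surface, if the arm or the gripper's body presses on something with over 40 N, if the wrist force passes 120 N, or if a joint passes its speed limit or range.

## Working session

There is one attempt and no reset: what is moved stays moved. The work goes in short steps, Python scripts to look and compute and a shell command to move; the robot and the scene stay as the last step left them, time stands still between calls to the robot, and variables do not carry over. Pictures are saved under pics/ and viewed, at most 10 in all, crops included, and the job is handed in when it is done.

```bash
mkdir -p pics; cat > h.py <<'E'
from plant import *
import numpy as np, cv2
from scipy.spatial.transform import Rotation as R
def cam(s,st=None):
    if 'mount' in s:
        T=np.eye(4);T[:3,:3]=R.from_quat(st['eef_rot']).as_matrix();T[:3,3]=st['tool_pos'];T=T@np.array(s['mount']);return T[:3,:3],T[:3,3]
    o=np.array(s['orientation']);return (R.from_quat(o).as_matrix() if o.size==4 else o.reshape(3,3)),np.array(s['xyz'])
def toplane(px,z,s,st=None):
    Rm,c=cam(s,st);p=np.atleast_2d(np.array(px,float))
    d=(Rm@np.linalg.inv(np.array(s['mtx']))@np.c_[p,np.ones(len(p))].T).T
    return c+d*((z-c[2])/d[:,2])[:,None]
def save(n,s): cv2.imwrite(f'pics/{n}.png',cv2.cvtColor(s['frame'],cv2.COLOR_RGB2BGR))
E
python3 - <<'E'
from h import *
st=get_state();print({k:np.round(v,3) for k,v in st.items()})
s=snapshot('top');save('top0',s);print(s['xyz'],s['orientation'])
w=snapshot('wrist');print(w['mount'])
i=np.hstack([s['frame'],w['frame']]);i=cv2.resize(i,(800,300));cv2.imwrite('pics/both.png',i[:,:,::-1])
E
```

```text
{'clock': np.float64(0.0), 'q': array([-1.143,  0.69 , -0.195,  1.566,  0.157,  0.902, -0.215]), 'qd': array([-0.001, -0.001, -0.   ,  0.001, -0.001,  0.001,  0.002]), 'joint_torque': array([ 1.0000e-03, -5.2756e+01, -1.2660e+00, -1.5342e+01, -5.3000e-02,
        7.0000e-03,  0.0000e+00]), 'tool_pos': array([0.24 , 0.577, 0.238]), 'eef_rot': array([ 0.196,  0.981, -0.001, -0.   ]), 'contact_force': array([ 0.503, -0.441, -0.657]), 'moment': array([-0.002,  0.047,  0.004]), 'finger_force': np.float64(0.0), 'opening': np.float64(1.001)}
[ 0.30592999 -0.02919659  1.09291192] [ 0.73369637 -0.66993035  0.07848923 -0.08199019]
[[ 2.64329216e-04 -9.48209203e-01 -3.17646402e-01  8.24492911e-02]
 [ 9.99999889e-01  1.26599587e-04  4.54235563e-04 -4.80094546e-04]
 [-3.90496438e-04 -3.17646487e-01  9.48209131e-01 -1.46677515e-01]
 [ 0.00000000e+00  0.00000000e+00  0.00000000e+00  1.00000000e+00]]
```

View pics/top0.png

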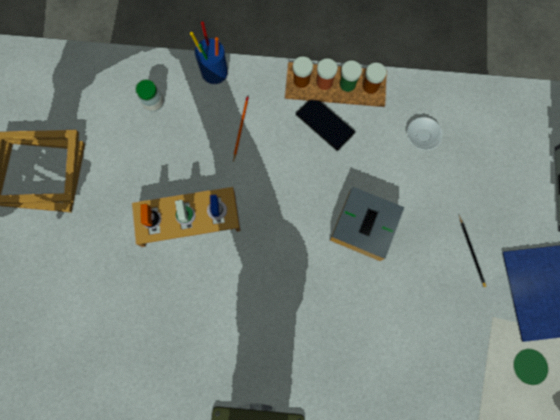

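The top view shows the rack around (186,215) with orange, white and blue lugs left to right, the blue one at (216,207). The grey lid's slot is at (368,222), with green marks at (350,214) and (387,228).

```bash
python3 - <<'E'
from h import *
s=snapshot('top');f=s['frame']
a=f[180:260,125:245];b=f[180:270,320:410]
cv2.imwrite('pics/c0.png',np.hstack([cv2.resize(a,(480,320),interpolation=2),cv2.resize(b,(320,320),interpolation=2)])[:,:,::-1])
hsv=cv2.cvtColor(f,cv2.COLOR_RGB2HSV)
def blobs(m,roi,z,n):
    x0,y0,x1,y1=roi;mm=np.zeros_like(m);mm[y0:y1,x0:x1]=m[y0:y1,x0:x1]
    for c in cv2.findContours(mm,0,2)[0]:
        if cv2.contourArea(c)<6: continue
        r=cv2.minAreaRect(c);bx=toplane(cv2.boxPoints(r),z,s);print(n,np.round(r[0],1),cv2.contourArea(c),'\n',bx.mean(0).round(4),bx[:,:2].round(3).tolist())
blobs(cv2.inRange(hsv,(105,90,30),(130,255,255)),(195,185,235,235),.11,'blue')
blobs(cv2.inRange(hsv,(45,90,30),(80,255,255)),(330,190,405,255),.058,'green')
blobs(cv2.inRange(hsv,(0,0,0),(180,255,50)),(350,200,390,245),.058,'slot')
blobs(cv2.inRange(hsv,(8,120,80),(25,255,255)),(125,180,245,250),.048,'pine')
E
```

```text
blue [214.1 205.6] 137.5 
 [0.5329 0.1364 0.11  ] [[0.555, 0.151], [0.559, 0.132], [0.511, 0.122], [0.507, 0.141]]
green [387.  228.7] 22.5 
 [ 0.5268 -0.2581  0.058 ] [[0.526, -0.245], [0.533, -0.247], [0.527, -0.271], [0.52, -0.269]]
green [349.6 213.7] 27.5 
 [ 0.5544 -0.1704  0.058 ] [[0.555, -0.156], [0.562, -0.159], [0.554, -0.184], [0.547, -0.182]]
slot [368.  221.7] 251.5 
 [ 0.5394 -0.2139  0.058 ] [[0.514, -0.192], [0.572, -0.212], [0.565, -0.236], [0.506, -0.216]]
pine [184.5 216.3] 4056.5 
 [0.5158 0.2121 0.048 ] [[0.536, 0.345], [0.597, 0.11], [0.495, 0.082], [0.435, 0.312]]
```

View pics/c0.png

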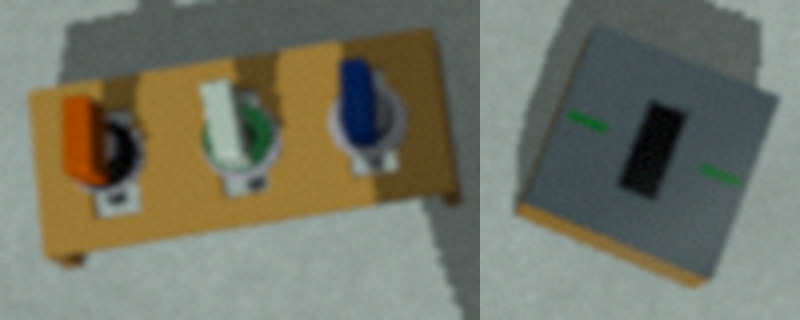

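The crop shows the steel-barrelled blue head at the rack's right end, with its lug pointing roughly +13°. The slot's long axis is at about -17.5° and its centre near (0.540, -0.214).

```bash
python3 -m jog '[[[0,0,0,0,0,-0.155],[0,0,0,0,0,-0.155],[0,0,0,0,0,-0.155],[0,0,0,0,0,-0.155]]]' 0.045 20
python3 -m jog '[[[-0.017,-0.045,0.002,0,0,0],[-0.017,-0.045,0.002,0,0,0],[-0.017,-0.045,0.002,0,0,0],[-0.017,-0.045,0.002,0,0,0],[-0.017,-0.045,0.002,0,0,0],[-0.017,-0.045,0.002,0,0,0],[-0.017,-0.045,0.002,0,0,0],[-0.017,-0.045,0.002,0,0,0],[-0.017,-0.045,0.002,0,0,0],[-0.017,-0.045,0.002,0,0,0],[-0.017,-0.045,0,0,0,0],[0,0,0,0,0,0]]]'
cat > w.py <<'E'
from h import *
import sys
def look(n,T,z):
    st=get_state();s=snapshot('wrist');save(n,s)
    print(st['clock'],'q',st['q'].round(2),'pos',st['tool_pos'].round(4),'opening',st['opening'])
    hsv=cv2.cvtColor(s['frame'],cv2.COLOR_RGB2HSV);Rt=R.from_quat(st['eef_rot']).as_matrix()
    print('tool y yaw',np.degrees(np.arctan2(Rt[1,1],Rt[0,1])).round(1),'z',Rt[:,2].round(3))
    for nm,(lo,hi) in T.items():
        for c in cv2.findContours(cv2.inRange(hsv,lo,hi),0,2)[0]:
            if cv2.contourArea(c)<150: continue
            r=cv2.minAreaRect(c);b=toplane(cv2.boxPoints(r),z,s,st)
            e=[b[1]-b[0],b[2]-b[1]];L=max(e,key=np.linalg.norm)
            print(nm,np.round(r[0]),cv2.contourArea(c),'ctr',b.mean(0).round(4),'sides',[np.linalg.norm(v).round(4) for v in e],'yaw',np.degrees(np.arctan2(L[1],L[0])).round(1),'tool shift',((b.mean(0)-st['tool_pos'])@Rt).round(4))
E
python3 -c "
from w import *
look('w1',{'blue':((105,90,30),(130,255,255))},.11)"
```

```text
clock: 0.65
tool_pos: [0.2398, 0.5769, 0.2384]
eef_rot: [-0.115, 0.993, -0.0, -0.0]
contact_force: [0.3, -1.0, -0.3]
opening: 0.569
finger_force: 0.0
clock: 2.15
tool_pos: [0.5351, 0.1316, 0.218]
eef_rot: [-0.109, 0.994, -0.001, -0.0]
contact_force: [-0.9, 0.8, -0.6]
opening: 0.508
finger_force: 0.0
2.15 q [-0.07  0.64 -0.43  1.81  0.37  0.77  1.1 ] pos [0.5351 0.1316 0.218 ] opening 0.5084582220554215
tool y yaw 102.5 z [ 0.    -0.003 -1.   ]
blue [288. 203.] 918.0 ctr [0.5337 0.1387 0.11  ] sides [np.float64(0.0491), np.float64(0.0155)] yaw -170.0 tool shift [-0.0002  0.0076  0.108 ]
```

View pics/w1.png

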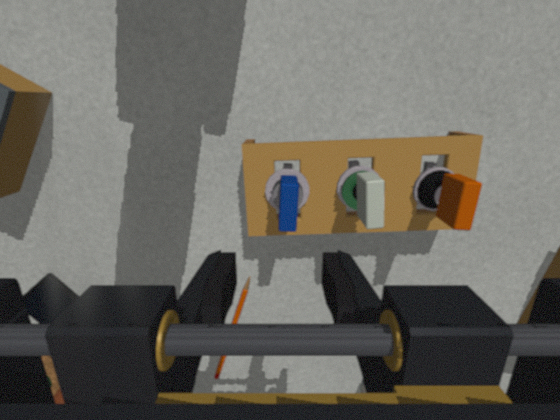

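The wrist view shows the blue lug at (288,203), 8 mm off in tool y, with the white and orange lugs well to the right. I'm descending with that correction and closing.

```bash
python3 -m jog '[[[-0.003,0.0075,0,0,0,0.026],[0,0,0.04,0,0,0],[0,0,0.04,0,0,0],[0,0,0.03,0,0,0],[0,0,0.02,0,0,0],[0,0,0.009,0,0,0],[0,0,0,0,0,0],[0,0,0,0,0,0]]]'
python3 -m jog '[[[0,0,0,0,0,0],[0,0,0,0,0,0],[0,0,0,0,0,0],[0,0,0,0,0,0],[0,0,0,0,0,0]]]' 0 30
```

```text
clock: 3.2
tool_pos: [0.5347, 0.1455, 0.0806]
eef_rot: [-0.1, 0.995, 0.0, 0.001]
contact_force: [0.8, -0.2, 0.4]
opening: 0.51
finger_force: 0.0
clock: 3.82
tool_pos: [0.5345, 0.1443, 0.0799]
eef_rot: [-0.1, 0.995, -0.0, 0.0]
contact_force: [-0.3, -1.9, 4.0]
opening: 0.174
finger_force: 30.0
```

```bash
python3 -m jog '[[[0,0,-0.01,0,0,0],[0,0,-0.02,0,0,0],[0,0,-0.03,0,0,0],[0,0,-0.03,0,0,0],[0,0,-0.03,0,0,0],[0,0,-0.03,0,0,0],[0,0,0,0,0,0]]]'
python3 - <<'E'
from h import *
st=get_state();a=snapshot('side');b=snapshot('wrist')
print(st['tool_pos'],st['opening'],a['xyz'])
cv2.imwrite('pics/lift.png',cv2.resize(np.hstack([a['frame'],b['frame']]),(800,300))[:,:,::-1])
E
```

```text
clock: 4.7
tool_pos: [0.5353, 0.1458, 0.2319]
eef_rot: [-0.1, 0.995, 0.001, 0.002]
contact_force: [0.0, 0.0, -1.7]
opening: 0.178
finger_force: 30.0
[0.53530597 0.14579755 0.23191488] 0.17838735271986822 [ 0.17663827 -0.44884647  0.72829612]
```

View pics/lift.png

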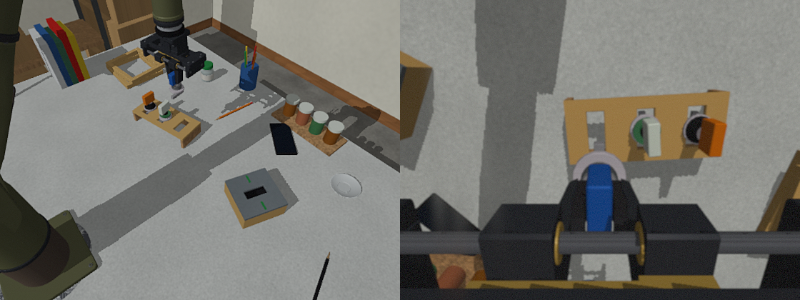

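Left, the side view shows the blue head hanging clear of the rack, with the other two heads in place. Right, the wrist view shows its lug between the fingers, collar at (600,165). I'm turning it into line with the slot and going over the box.

```bash
python3 -m jog '[[[0,0,0,0,0,0.127],[0,0,0,0,0,0.127],[0,0,0,0,0,0.127],[0,0,0,0,0,0.125]]]'
python3 -m jog '[[[-0.0113,-0.0342,0.002,0,0,0],[-0.0113,-0.0342,0.002,0,0,0],[-0.0113,-0.0342,0.002,0,0,0],[-0.0113,-0.0342,0.002,0,0,0],[-0.0113,-0.0342,0.002,0,0,0],[-0.0113,-0.0342,0.002,0,0,0],[-0.0113,-0.0342,0.002,0,0,0],[-0.0113,-0.0342,0.002,0,0,0],[-0.0113,-0.0342,0.002,0,0,0],[-0.0113,-0.0342,0.002,0,0,0],[0,0,0,0,0,0],[0,0,0,0,0,0]]]'
python3 -c "
from w import *
look('w2',{'green':((45,90,30),(80,255,255))},.058)
s=snapshot('top');save('t2',s)"
```

```text
clock: 5.3
tool_pos: [0.5332, 0.1445, 0.228]
eef_rot: [0.154, 0.988, -0.001, -0.001]
contact_force: [-0.6, -0.7, -1.2]
opening: 0.179
finger_force: 30.0
clock: 6.8
tool_pos: [0.5385, -0.2143, 0.2085]
eef_rot: [0.152, 0.988, 0.001, -0.001]
contact_force: [-0.3, -0.1, -1.5]
opening: 0.177
finger_force: 30.0
6.8 q [ 0.49  0.68 -0.33  1.73  0.29  0.78  1.29] pos [ 0.5385 -0.2143  0.2085] opening 0.17674649692138047
tool y yaw 72.5 z [-0.002  0.002 -1.   ]
```

View pics/w2.png

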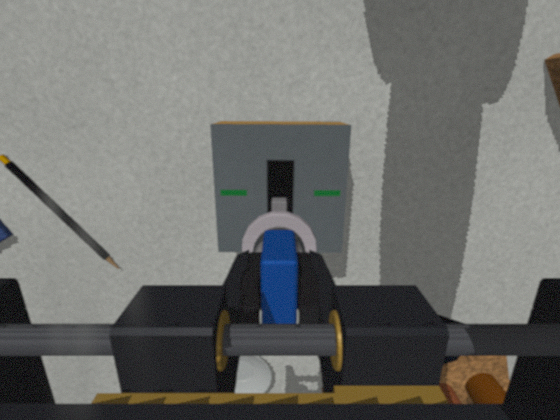

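The wrist view shows the lid with the slot top at (280,160) and green marks at (234,192) and (327,192). The collar, spanning columns 243-317 with its far edge at row 211, is square to the slot. I'm casting these to the tool frame.

```bash
python3 - <<'E'
from h import *
st=get_state();s=snapshot('wrist');Rt=R.from_quat(st['eef_rot']).as_matrix()
f=lambda p,z:((toplane(p,z,s,st)-st['tool_pos'])@Rt).round(4)[:,:2].tolist()
hsv=cv2.cvtColor(s['frame'],cv2.COLOR_RGB2HSV)
m=cv2.inRange(hsv,(45,90,25),(85,255,255));g=[]
for c in cv2.findContours(m[:240],0,2)[0]:
    if cv2.contourArea(c)>25: g.append(np.add(cv2.minAreaRect(c)[0],0))
g=np.array(g);t=np.array(f(g,.058));print(g.round(1).tolist(),t,'slot ctr',t.mean(0),'angle',np.degrees(np.arctan2(*(t[1]-t[0]))))
print('slot edges',f([[280,160],[267,170],[294,170]],.058))
z=st['tool_pos'][2]-.026
print('collar far edge',f([[280,211],[243,243],[317,243]],z),f([[280,211]],z-.004))
print('bar end',f([[272,205],[287,205],[279,198]],z-.02))
E
```

```text
[[326.0, 192.0], [232.5, 191.5]] [[-0.0022  0.0464]
 [-0.0017 -0.0461]] slot ctr [-0.00195  0.00015] angle 179.69029610004117
slot edges [[0.0296, 0.0008], [0.0199, -0.0118], [0.0198, 0.0144]]
collar far edge [[0.0218, 0.0003], [0.0013, -0.0221], [0.0012, 0.0228]] [[0.0204, 0.0003]]
bar end [[0.0189, -0.0048], [0.0189, 0.0049], [0.0237, -0.0003]]
```

The head sits within about 1 mm of the slot centre, against 8 mm of clearance, so I'm lowering it.

```bash
python3 -m jog '[[[-0.001,0,0.02,0,0,0],[0,0,0.025,0,0,0],[0,0,0.02,0,0,0],[0,0,0.015,0,0,0],[0,0,0.015,0,0,0],[0,0,0.01,0,0,0],[0,0,0.006,0,0,0],[0,0,0.003,0,0,0],[0,0,0,0,0,0],[0,0,0,0,0,0]]]'
```

```text
clock: 8.2
tool_pos: [0.5403, -0.2158, 0.0961]
eef_rot: [0.152, 0.988, 0.0, 0.0]
contact_force: [0.0, -0.1, -1.7]
opening: 0.18
finger_force: 30.0
```

```bash
python3 -m jog '[[[0,0,0.002,0,0,0],[0,0,0.002,0,0,0],[0,0,0.001,0,0,0],[0,0,0,0,0,0],[0,0,0,0,0,0]]]'; python3 -m jog '[[[0,0,0.001,0,0,0],[0,0,0,0,0,0],[0,0,0,0,0,0]]]'
```

```text
clock: 8.82
tool_pos: [0.5401, -0.2157, 0.0907]
eef_rot: [0.152, 0.988, 0.0, 0.0]
contact_force: [0.1, -0.0, -0.7]
opening: 0.18
finger_force: 30.0
clock: 9.2
tool_pos: [0.5402, -0.2158, 0.09]
eef_rot: [0.152, 0.988, -0.0, 0.0]
contact_force: [-0.6, 0.1, 2.8]
opening: 0.182
finger_force: 30.0
```

Contact at z 0.090, where I expected it to seat. Now the quarter turn.

```bash
python3 -m jog '[[[0,0,0,0,0,0.1571],[0,0,0,0,0,0.1571],[0,0,0,0,0,0.1571],[0,0,0,0,0,0.1571],[0,0,0,0,0,0.1571],[0,0,0,0,0,0.1571],[0,0,0,0,0,0.1571],[0,0,0,0,0,0.1571],[0,0,0,0,0,0.1571],[0,0,0,0,0,0.1571],[0,0,0,0,0,0],[0,0,0,0,0,0]]]'
python3 -c "
from w import *
look('w3',{'green':((45,90,25),(85,255,255))},.058)"
```

```text
clock: 10.7
tool_pos: [0.5406, -0.2158, 0.09]
eef_rot: [0.806, 0.592, 0.0, 0.0]
contact_force: [0.3, -0.4, 3.2]
opening: 0.179
finger_force: 30.0
10.7 q [ 0.22  0.85  0.14  1.82 -0.23  0.48  0.21] pos [ 0.5406 -0.2158  0.09  ] opening 0.17920637733222236
tool y yaw -17.4 z [ 0.001 -0.    -1.   ]
green [278. 165.] 402.0 ctr [ 0.5548 -0.1704  0.058 ] sides [np.float64(0.0056), np.float64(0.0257)] yaw -107.1 tool shift [ 0.0475 -0.      0.032 ]
```

The turn is on the green line within 0.5°. I'm releasing and backing straight up.

```bash
python3 -m jog '[[[0,0,0,0,0,0],[0,0,0,0,0,0],[0,0,0,0,0,0],[0,0,0,0,0,0]]]' 0.045
python3 -m jog '[[[0,0,-0.01,0,0,0],[0,0,-0.02,0,0,0],[0,0,-0.03,0,0,0],[0,0,-0.04,0,0,0],[0,0,-0.04,0,0,0],[0,0,-0.04,0,0,0],[0,0,0,0,0,0],[0,0,0,0,0,0]]]'
python3 - <<'E'
from h import *
from w import look
look('w4',{'blue':((105,90,30),(130,255,255)),'green':((45,90,25),(85,255,255))},.058)
a=snapshot('side');b=snapshot('wrist')
cv2.imwrite('pics/end.png',cv2.resize(np.hstack([a['frame'],b['frame']]),(800,300))[:,:,::-1])
E
```

```text
clock: 11.25
tool_pos: [0.54, -0.2157, 0.0896]
eef_rot: [0.807, 0.591, -0.0, -0.0]
contact_force: [-0.1, -0.3, -0.1]
opening: 0.508
finger_force: 0.0
clock: 12.25
tool_pos: [0.5396, -0.2154, 0.2696]
eef_rot: [0.807, 0.591, -0.0, -0.0]
contact_force: [0.2, -0.4, -0.0]
opening: 0.511
finger_force: 0.0
12.25 q [ 0.17  0.6   0.23  1.68 -0.17  0.88  0.16] pos [ 0.5396 -0.2154  0.2696] opening 0.5113467402227646
tool y yaw -17.5 z [-0.001  0.001 -1.   ]
blue [294. 377.] 1409.5 ctr [ 0.4704 -0.5125  0.058 ] sides [np.float64(0.1291), np.float64(0.0574)] yaw -17.4 tool shift [-0.3042  0.0237  0.2114]
blue [280. 189.] 696.5 ctr [ 0.5362 -0.2316  0.058 ] sides [np.float64(0.0185), np.float64(0.059)] yaw -107.0 tool shift [-0.0165  0.0018  0.2115]
```

View pics/end.png

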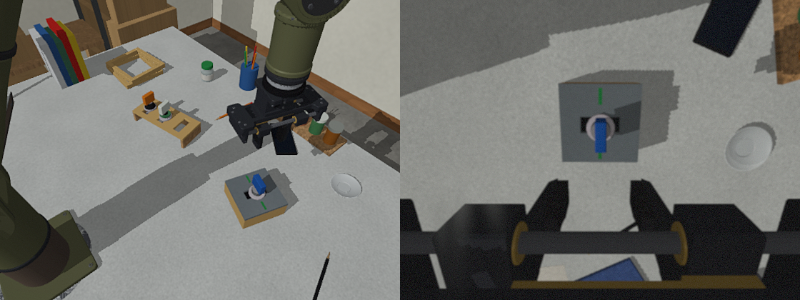

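The head stands upright on the lid, its lug at (600,135) in line with the green marks at (600,95) and (600,157). The gripper is clear, and the other two heads are still in the rack.

```bash
python3 -c "
from plant import *
print(finish_job())"
```

```text
the job is handed in; nothing more can be done
None
```

The microscope head is seated on the viewing box lid, quarter-turned so its lug lines up with the green marks to within about 0.5°, and released. The lamp and magnifier heads are still in the rack, and I handed the job in at about 12.4 s on the robot's clock; no verdict came back.

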